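# Refit the handwheel on a vise screw

### The arm

A 7-joint arm with a two-finger parallel gripper is mounted at the origin on the work surface. World frame = base frame: x ahead of the robot, y to its left, z up, the work surface at z = 0. Lengths are in m, angles in rad, forces in N, time in s.
With the tool pointing down it reaches from about 0.4 to 0.9 m from the base axis. Payload 5.6 kg.
Tool frame: the origin (TCP) lies at the very end of the fingers, on their centre line; the grasp point (between the pads) lies 19 mm behind it (bot.pinch_z is the distance from the TCP to the grasp point, in m); z points along the fingers, y is the direction in which the jaws open and shut (so a half turn about z gives the same grasp; the last joint's range is limited). The gripper opens to 92 mm and grips with 3 to 60 N. Pads are 20 mm wide; open, the fingers measure 128 mm over their backs; the gripper's body (75 mm by 189 mm) begins 69 mm behind the grasp point.
Start: joints at [1.24, 0.468, -0.012, 1.603, 0.006, 1.071, -0.056], TCP at [0.184, -0.623, 0.215] pointing down, gripper open.
Joint ranges: [-2.53, 2.53], [-0.31, 2.02], [-1.57, 1.55], [0.28, 2.44], [-1.29, 4.43], [0.15, 1.84], [-2.92, 2.92]. Speed limits (rad/s): [2.57, 2.57, 3.14, 3.14, 3.14, 3.14, 3.14].

### API

Orientations are given as [roll, pitch, yaw] about the fixed x, y, z axes, in that order (R = Rz(yaw) Ry(pitch) Rx(roll)).
In Python, from plant import bot, effector, ik, snapshot, get_calibration, hand_in gives the robot as it stands. Calls block until the motion is done:
- bot.goto(position, orientation): joint-space move of the TCP to a pose.
- bot.move_l(position, rot=None, vel=0.15, max_force=None): straight line of the TCP; rot=None keeps the orientation; vel is the mean speed in m/s. With max_force (N) it stops when the force on the tool has changed by that much, and returns True; else False.
- bot.goto_joints(angles): joint-space move.
- effector.gripper_to(opening, f_grip=None): finger opening in m; f_grip is the grip in N (None keeps the last); returns when the fingers have stopped.
- bot.wait(seconds).
- ik(position, orientation): joint angles nearest the present ones, or None.
- bot.get_obs(): the state.
- snapshot(name): name is "scene" or "top" or "wrist"; returns (picture, depth): 384x512x3 uint8, red, green, blue; 384x512 float32, m along the optical axis (not along the pixel's ray), 0 where there is no reading.
- get_calibration(name): a dict with "K" (3x3 intrinsics, pixels), "camera_from_world" (4x4, takes a point from world to camera coordinates). Camera axes: x right, y down, z forward; pixel columns grow to the right and rows downward; lengths in m; the calibration is good to about 2 mm. A picture is of the moment at which its call begins: read the wrist's pose just before it. get_calibration takes no time and is no camera call; for the wrist camera it gives the pose at the moment of the call.
A pose or a line that the arm cannot do raises bot.MotionError and nothing moves.
- hand_in(): hands the job in, once; it reports no verdict.
The state is a dict: "time": time; "qpos": joint angles; "joint_vel": joint speeds; "joint_efforts": joint torques, N m; "tcp_pos": TCP position; "ee_rot": TCP orientation; "wrist_force": force on the tool from outside, world axes, zero at the start; "ft_torque": the same for the moment, N m; "opening": finger opening in m.
Only numpy, scipy, OpenCV 4.12 (cv2) and the standard library are available. Lean on these libraries where they do the work, as an engineer would, in place of code of your own. Each camera call takes 0.05 s, during which the arm holds its last target.

### The job

Take the black protective cap off the upright splined end of the vise screw and put it in the open metal tray. Then fit the handwheel onto the splined end, bore down, rocking it gently until the teeth mesh and it slides fully home on the collar, and let go. Never force or hammer it onto the screw, and leave the other things on the bench where they are.

Things in the scene. Friction and masses are not known exactly. Their poses are not given: they have to be found in the camera images.
- vise: Vise head fixed to the bench on its back: aluminium plate 110 x 200 x 22 (x, y, z), wooden strip along +x (to x = 73), two steel bosses 38 high at y = +-67, round black housing 92 diameter, top at 72, in the middle, with a steel flange 68 diameter, top at 78. Origin under its centre, z up. Place and yaw vary. The screw's splined end stands upright in the middle.
- seat (a point): Fixed point on the screw's vertical axis: centre of the flat top of its collar (54 diameter), 90 above the bench; z up. The steel splined end rises from here to the nose. The screw turns stiffly on its axis (0.4 N m) and gives downward on a spring: from 5 N up, 4 N/mm, at most 6 mm. The angle at which its teeth stand varies and is NOT given by this frame.
- nose (a point): Tip of the splined end, on the axis, 30 above the seat. Four straight square-cut teeth, 10.6 wide, 35 diameter over the tips, flat upper ends, run from 0 to 20 above the seat; above them a bare core 26 diameter to 24, then a taper to 12 diameter at 30, which centres the bore. Its frame does NOT give the teeth's angle. Under the cap at first.
- wheel_mid (a point): Handwheel, aluminium and steel, about 0.4 kg, lying bore down on the bench. The point is its centre, half-way up: 36 above the underside, 36 below the top; z up. Grip: solid square boss 34 x 34, 38 to 72 above the underside, flats facing its x and y axes. Below it a hub 52 diameter, three spokes and a rim 138 diameter, 11 to 25 above the underside. Home, it is 36 above the seat.
- wheel_bore (a point): Centre of the handwheel's underside, mouth of the splined bore (33 deep); z up. Four inner teeth 10.6 wide, 28.4 diameter across their ends, on the wheel's x and y axes; 37 diameter between teeth. Meshes within about 4 degrees, every 90. Out of mesh the teeth stop end to end with this point 20 above the seat; home, it lies on the seat.
- cap_mid (a point): Black plastic protective cap, 40 g, an upside-down cup 46 diameter, 44 high, wall 3, standing loosely over the splined end with its rim on the collar. The point is its centre, half-way up (22 above its rim); z up.
- tray: Open dark steel tray fixed to the bench, 150 x 130 x 28 (x, y, z), wall 4, floor about 4 thick. Origin at the centre of its underside. Tray and handwheel lie on opposite sides of the vise; which is on which side varies.
- glue: White glue bottle, 56 diameter, 150 high, standing at the back of the bench. Bystander. Origin at the centre of its underside.
- joint_block: Wooden block 50 x 110 x 45 with a tenon on its +y end, at the back. Bystander. Origin under its centre.
- spacer: Plain steel spacer ring, smooth bore, 56 outside and 28 inside diameter, 14 high, lying behind the vise. Bystander. Origin at the centre of its underside.
- driver: Screwdriver with a red handle, about 200 long, lying crosswise at the back right, in front of the glue bottle. Bystander. Origin under its middle.
- chisel: Chisel with a wooden handle, about 250 long, lying at the right of the bench. Bystander. Origin where handle meets blade, on the bench.
- square: Try square, wooden stock 110 long and steel blade, at the left of the bench. Bystander. Origin under the stock.
- mallet: Wooden mallet at the back left. Bystander. Origin under its head.
Not all that is in view belongs to the job. Of the things that look like the part that bears wheel_mid, the largest one is meant.

How it is judged:
On the way, in this order (a step that is already met when the one before it is completed fails the run):
1. the cap lies in the tray, let go (x of cap_mid in the frame of tray between -0.06 and 0.06 m and y of cap_mid in the frame of tray between -0.05 and 0.05 m and z of cap_mid in the frame of tray below 0.034 m and contact force between cap and the fingers below 0.2 N), for 0.2 s.
2. the handwheel is meshed and fully home on the collar (horizontal distance between wheel_mid and seat below 0.004 m and z of wheel_mid in the frame of seat below 0.039 m and angle between wheel_mid's own z axis and vertical below 0.06 rad), for 0.2 s.
At the end, for the whole second after the job is handed in: The cap lies at rest in the tray (its centre within 60 mm in x and 50 mm in y of the tray's centre and less than 34 mm above its underside), and the handwheel is on the screw, upright within 0.06 rad, centred within 4 mm, its underside less than 3 mm above the collar, at rest and let go (all of step 1 and all of step 2 and contact force between handwheel and the fingers below 0.2 N and linear speed of each of handwheel, cap below 0.02 m/s); the robot touches nothing.
It fails at once if the handwheel is forced: more than 45 N between the handwheel and the vise or its screw (contact force between handwheel and vise above 45 N).
It fails at once if a bystander (glue bottle, wooden block, spacer ring, screwdriver, chisel, square or mallet) is moved more than 40 mm (distance of any of glue, joint_block, spacer, driver, chisel, square, mallet from where it was at the start of the episode above 0.04 m).
It also fails if it takes over 72 s, if anything falls off the work surface, if the arm or the gripper's body presses on something with over 40 N, if the wrist force passes 120 N, or if a joint passes its speed limit or range.

## Working session

There is one attempt and no reset: what is moved stays moved. The work goes in short steps, each a Python script; the robot and the scene stay as the last script left them, time stands still between calls to the robot, and variables do not carry over. Pictures are saved under pics/ and viewed, and the job is handed in when it is done.

```bash
ls; mkdir -p pics; python3 - <<'E'
from plant import bot, effector, ik, snapshot, get_calibration, hand_in
import numpy as np, cv2
o=bot.get_obs(); print(o['time'],o['tcp_pos'],o['ee_rot'],o['opening'],bot.pinch_z)
for n in ("top","scene"):
    p,d=snapshot(n); cv2.imwrite(f"pics/{n}0.png",p[:,:,::-1]); np.savez(f"pics/{n}0.npz",p=p,d=d,**get_calibration(n))
    c=get_calibration(n); print(n,np.round(c["K"],1).tolist(),np.round(c["camera_from_world"],3).tolist())
E
```

```text
pics
0.0 [ 0.18424147 -0.62274058  0.21364782] [-3.13985632e+00  1.30042959e-04  2.87704005e-01] 0.09205415879032366 0.0187
top [[421.8, 0.0, 253.3], [0.0, 421.8, 188.3], [0.0, 0.0, 1.0]] [[-0.001, -1.0, 0.015, -0.046], [-0.998, 0.0, -0.06, 0.547], [0.06, -0.015, -0.998, 1.461], [0.0, 0.0, 0.0, 1.0]]
scene [[428.1, 0.0, 254.2], [0.0, 428.1, 194.8], [0.0, 0.0, 1.0]] [[-0.34, 0.94, -0.0, 0.221], [0.801, 0.29, -0.524, -0.361], [-0.493, -0.178, -0.852, 1.631], [0.0, 0.0, 0.0, 1.0]]
```

View pics/top0.png

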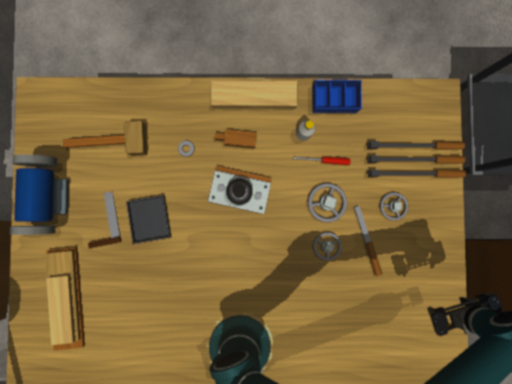

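View pics/scene0.png

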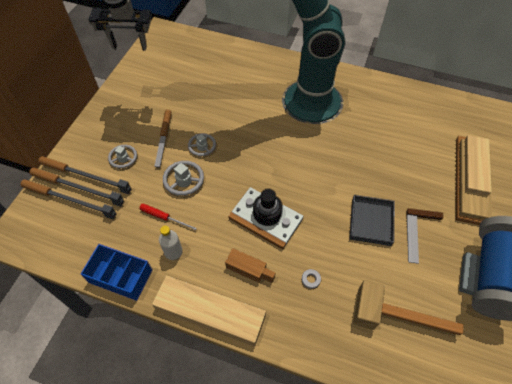

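Candidates in the top picture: wheel at (327,202), about 41 px across (≈138 mm), and lookalikes at (394,206) and (326,246), both smaller. The tray is at (149,218), and the vise with its black cap at (240,190). The largest, at (327,202), is the one meant. I'll check it in a close crop.

```bash
python3 - <<'E'
import numpy as np, cv2
p=np.load("pics/top0.npz")["p"]
c=p[150:270,270:420]; cv2.imwrite("pics/crop_w.png",cv2.resize(c,None,fx=5,fy=5,interpolation=cv2.INTER_CUBIC)[:,:,::-1])
c=p[150:250,120:290]; cv2.imwrite("pics/crop_v.png",cv2.resize(c,None,fx=4.5,fy=4.5,interpolation=cv2.INTER_CUBIC)[:,:,::-1])
E
```

```text
(no output)
```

View pics/crop_w.png

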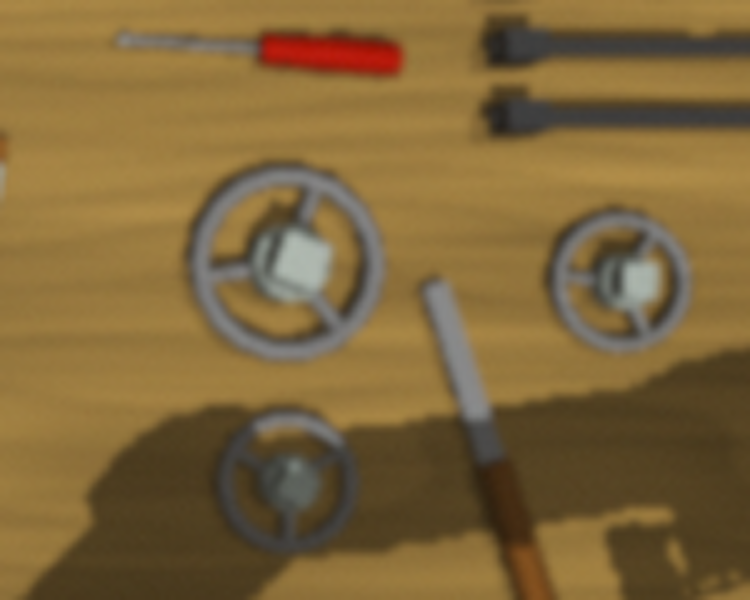

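View pics/crop_v.png

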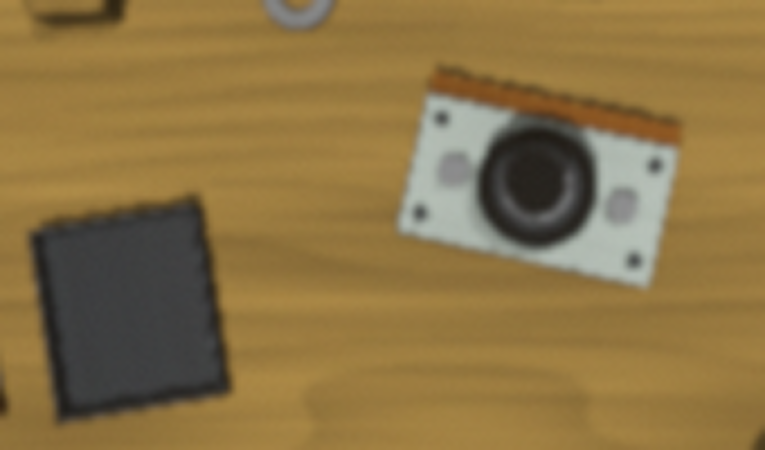

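The close crop confirms the choice: the wheel's rim is about 39 px across, against about 28 px for each of the other two. Next I'll measure positions from the top view.

```bash
cat > h.py <<'E'
import numpy as np, cv2
def ray(c,u,v):
    K=c["K"];T=c["camera_from_world"];R=T[:3,:3];t=T[:3,3]
    d=R.T@np.linalg.solve(K,np.array([u,v,1.0])); return -R.T@t,d
def onz(c,u,v,z):
    o,d=ray(c,u,v); return o+d*(z-o[2])/d[2]
def proj(c,P):
    T=c["camera_from_world"];q=T[:3,:3]@np.asarray(P)+T[:3,3];q=c["K"]@q;return q[:2]/q[2]
def cloud(c,d):
    v,u=np.mgrid[0:d.shape[0],0:d.shape[1]]
    K=c["K"];x=(u-K[0,2])/K[0,0]*d;y=(v-K[1,2])/K[1,1]*d
    T=c["camera_from_world"];return (np.stack([x,y,d],-1)-T[:3,3])@T[:3,:3]
E
python3 - <<'E'
from h import *
for n in("top","scene"):
    c=np.load(f"pics/{n}0.npz"); p,d=c["p"],c["d"]
    W=cloud(c,d); ok=d>0
    def reg(m,name):
        q=W[m&ok]
        print(n,name,m.sum(),"mean",q.mean(0).round(4),"bbox",q.min(0).round(3),q.max(0).round(3))
    hsv=cv2.cvtColor(p,cv2.COLOR_RGB2HSV)
    X,Y,Z=W[...,0],W[...,1],W[...,2]
    # rough xy from table
    top=np.load("pics/top0.npz")
    wc=onz(top,327,202,.02);vc=onz(top,239.5,189,.1);tc=onz(top,149,218,.02)
    print(wc,vc,tc)
    near=lambda q,r:(np.hypot(X-q[0],Y-q[1])<r)
    reg(near(wc,.05)&(Z>.062)&(Z<.085),"boss top")
    m=near(wc,.085)&(Z>.014)&(Z<.033)&(hsv[...,1]<70); reg(m,"rim")
    q=W[m];
    A=np.c_[2*q[:,:2],np.ones(len(q))];s=np.linalg.lstsq(A,(q[:,:2]**2).sum(1),rcond=None)[0];print("rim fit",s[:2],np.sqrt(s[2]+s[0]**2+s[1]**2))
    reg(near(vc,.06)&(Z>.125)&(Z<.145),"cap top")
    m=near(tc,.12)&(hsv[...,2]<100)&(Z<.04); reg(m,"tray")
    r=cv2.minAreaRect(q2:=W[m&ok][:,:2].astype(np.float32)*1000);print(r)
E
```

```text
[ 0.49901501 -0.30408016  0.02      ] [5.39967422e-01 4.73390429e-04 1.00000000e-01] [0.44396515 0.31556761 0.02      ]
top boss top 105 mean [ 0.4978 -0.3047  0.0695] bbox [ 0.477 -0.326  0.062] [ 0.518 -0.285  0.077]
top rim 486 mean [ 0.4973 -0.3035  0.0217] bbox [ 0.433 -0.372  0.014] [ 0.566 -0.237  0.033]
rim fit [ 0.49810054 -0.30445413] 0.05809257115209136
top cap top 158 mean [0.5341 0.0029 0.1325] bbox [ 0.512 -0.018  0.126] [0.554 0.024 0.14 ]
top tray 1732 mean [0.4421 0.3212 0.0056] bbox [ 0.356  0.243 -0.012] [0.528 0.392 0.034]
((442.8092041015625, 322.72198486328125), (155.694580078125, 139.1893768310547), 9.033536911010742)
[ 0.49901501 -0.30408016  0.02      ] [5.39967422e-01 4.73390429e-04 1.00000000e-01] [0.44396515 0.31556761 0.02      ]
scene boss top 111 mean [ 0.5018 -0.3041  0.0716] bbox [ 0.476 -0.326  0.062] [ 0.522 -0.285  0.078]
scene rim 520 mean [ 0.5079 -0.3011  0.0239] bbox [ 0.433 -0.372  0.014] [ 0.569 -0.237  0.033]
rim fit [ 0.50096337 -0.30517775] 0.05743445949319045
scene cap top 183 mean [0.5382 0.0026 0.1342] bbox [ 0.514 -0.02   0.125] [0.561 0.025 0.14 ]
scene tray 2015 mean [0.4428 0.3189 0.0087] bbox [ 0.359  0.243 -0.006] [0.529 0.419 0.034]
((440.63201904296875, 338.7117919921875), (157.87313842773438, 175.18734741210938), 8.453700065612793)
```

```bash
cat >> h.py <<'E'
def wsnap(name):
    from plant import bot,snapshot,get_calibration
    c=get_calibration("wrist"); p,d=snapshot("wrist"); cv2.imwrite(f"pics/{name}.png",p[:,:,::-1]); np.savez(f"pics/{name}.npz",p=p,d=d,**c)
    return c,p,d
E
python3 - <<'E'
from h import *
from plant import *
pi=np.pi
for y in np.arange(-pi,pi,pi/4):
    q=ik([.536,.003,.32],[pi,0,y]); print(round(y,2),None if q is None else np.round(q,2))
E
```

```text
-3.14 [ 0.73  0.34 -0.99  1.71  0.3   1.26  1.24]
-2.36 [ 0.9   0.49 -1.3   1.7   0.49  1.33  1.86]
-1.57 [ 0.9   0.49 -1.3   1.7   0.49  1.33  2.65]
-0.79 [ 0.35  0.22 -0.49  1.73  0.11  1.22 -2.52]
0.0 [ 0.46  0.24 -0.63  1.72  0.15  1.22 -1.77]
0.79 [ 0.49  0.25 -0.66  1.72  0.16  1.23 -1.  ]
1.57 [ 0.54  0.26 -0.73  1.72  0.19  1.23 -0.23]
2.36 [ 0.6   0.28 -0.8   1.71  0.21  1.24  0.53]
```

```bash
python3 - <<'E'
from h import *
from plant import *
pi=np.pi
bot.goto([.536,.003,.30],[pi,0,pi/2])
c,p,d=wsnap("w1")
print(bot.get_obs()['time'],np.round(c["camera_from_world"],3).tolist(),np.round(c["K"],1).tolist(), bot.get_obs()['wrist_force'])
W=cloud(c,d);m=(W[...,2]>.125)&(W[...,2]<.145)&(d>0)
print(m.sum(),W[m].mean(0),W[m].min(0),W[m].max(0))
E
```

```text
2.7083 [[1.0, -0.003, 0.0, -0.536], [-0.003, -0.956, 0.295, -0.055], [-0.001, -0.295, -0.956, 0.475], [0.0, 0.0, 0.0, 1.0]] [[290.1, 0.0, 255.3], [0.0, 290.1, 196.2], [0.0, 0.0, 1.0]] [ 1.09508271 -0.5222443   0.06218513]
1137 [0.53521189 0.0026618  0.1342635 ] [ 0.51312771 -0.02017289  0.12541558] [0.55746505 0.0243035  0.13680831]
```

View pics/w1.png

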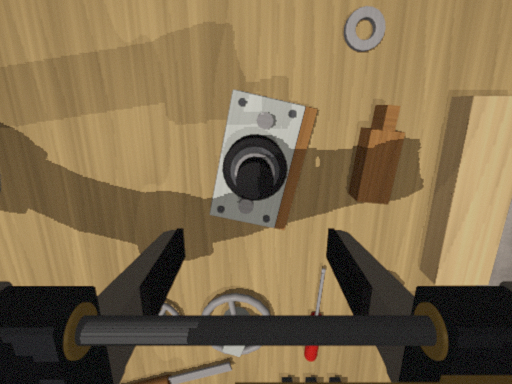

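```bash
python3 - <<'E'
from h import *
from plant import *
pi=np.pi
c=[.5353,.0024]; R=[pi,0,pi/2]
bot.move_l([*c,.18],R,vel=.2)
print(bot.move_l([*c,.101],vel=.08,max_force=8))
effector.gripper_to(.03,f_grip=12)
o=bot.get_obs();print(o['opening'],o['wrist_force'],o['time'],o['tcp_pos'])
bot.move_l([*c,.25],vel=.12)
print(bot.get_obs()['opening'])
bot.goto([.443,.319,.20],[pi,0,pi/2+.15])
print(bot.get_obs()['opening'],bot.get_obs()['time'])
bot.move_l([.443,.319,.06],vel=.15)
print(bot.move_l([.443,.319,.019],vel=.06,max_force=6))
effector.gripper_to(.066)
o=bot.get_obs();print(o['opening'],o['time'],o['tcp_pos'])
bot.move_l([.443,.319,.22],vel=.2)
wsnap("w2")
E
```

```text
False
0.04569179505137227 [-0.55205165  0.03458371  0.1965921 ] 5.35 [0.53531348 0.00238477 0.10102013]
0.046098911093939654
0.04543641581401421 8.0
False
0.06605957761662233 10.4 [0.44310441 0.31901485 0.01912625]
```

View pics/w2.png

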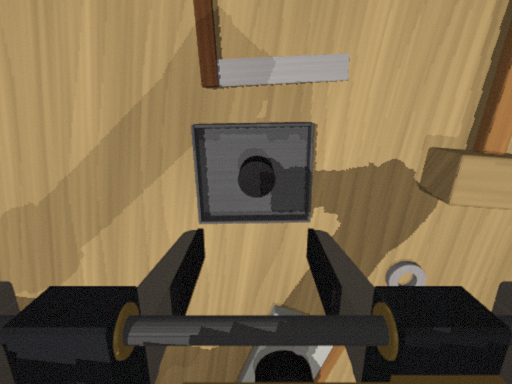

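The cap stands in the tray at pixel (256,176), with the tray's centre at about (254,172). Next I'll look at the bare spline from directly above.

```bash
python3 - <<'E'
from h import *
from plant import *
pi=np.pi
bot.goto([.5353,.0024-.085,.16],[pi,0,pi/2])
bot.wait(.1)
c,p,d=wsnap("w3")
print(bot.get_obs()['time'])
u=proj(c,[.5353,.0024,.115]);print(u, proj(c,[.5353,.0024,.09]))
u=u.astype(int)
k=p[max(0,u[1]-60):u[1]+60,u[0]-70:u[0]+70]
cv2.imwrite("pics/w3c.png",cv2.resize(k,None,fx=5,fy=5,interpolation=cv2.INTER_CUBIC)[:,:,::-1])
print(u)
W=cloud(c,d)
for a,b in((.117,.123),(.107,.113),(.087,.093)):
    m=(W[...,2]>a)&(W[...,2]<b)&(abs(W[...,0]-.5353)<.04)&(abs(W[...,1]-.0024)<.04); print(a,m.sum(),W[m].mean(0) if m.any() else '')
E
```

```text
13.3
[254.89301982 108.16255977] [254.88924351 108.02883706]
[254 108]
0.117 634 [0.53511961 0.0016916  0.11933555]
0.107 337 [0.53511461 0.00207859 0.11039287]
0.087 2316 [0.53507719 0.00250666 0.09038747]
```

View pics/w3c.png

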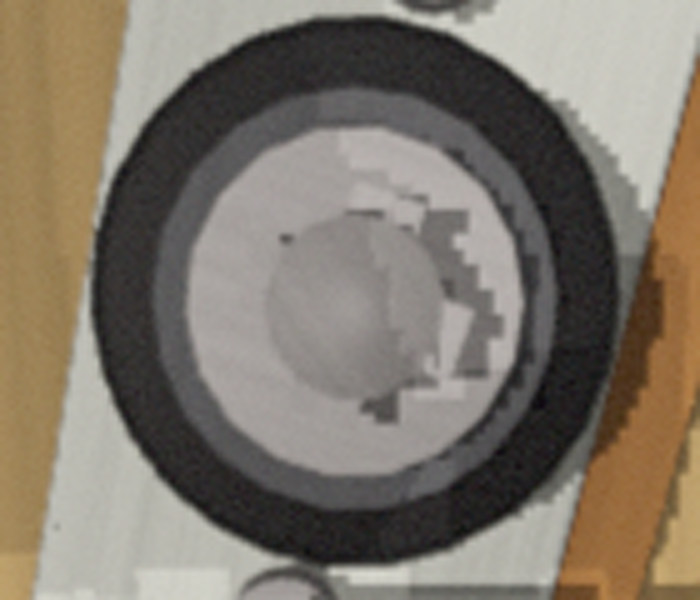

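From above, the shadows show the teeth only faintly, so I'll get their angle from the depth map: height against angle in the ring between 14 and 17 mm radius.

```bash
cat > tooth.py <<'E'
from h import *
def ang(f,cx,cy):
    c=np.load(f); W=cloud(c,c["d"]); dx=W[...,0]-cx;dy=W[...,1]-cy
    r=np.hypot(dx,dy);th=np.arctan2(dy,dx);Z=W[...,2]
    m=(r>.0145)&(r<.0173); hi=m&(Z>.103)&(Z<.114)
    v=np.exp(4j*th[hi]).mean(); print("hi",hi.sum(),"of",m.sum(),"conc",abs(v),"deg",np.degrees(np.angle(v))/4)
    h=np.histogram(np.degrees(th[hi]),36,(-180,180))[0];t=np.histogram(np.degrees(th[m]),36,(-180,180))[0]
    print((h/np.maximum(t,1)).round(1))
    return hi
if __name__=="__main__":
    for c in((.5351,.0022),(.5353,.0024),(.5351,.0018)): ang("pics/w3.npz",*c)
    c=np.load("pics/w3.npz");W=cloud(c,c["d"])
    u=[254,108];k=W[u[1]-40:u[1]+40,u[0]-50:u[0]+50,2]
    g=np.clip((k-.085)/.04*255,0,255).astype(np.uint8)
    cv2.imwrite("pics/w3z.png",cv2.resize(cv2.applyColorMap(g,cv2.COLORMAP_JET),None,fx=7,fy=7,interpolation=cv2.INTER_NEAREST))
E
python3 tooth.py
```

```text
hi 199 of 437 conc 0.6881264608534684 deg -17.968735508830672
[0.5 0.  0.  0.  0.  0.8 1.  1.  1.  0.3 0.  0.  0.  0.2 1.  1.  1.  1.
 0.  0.  0.  0.  0.  1.  1.  1.  1.  0.1 0.  0.  0.  0.  0.6 1.  1.  1. ]
hi 192 of 426 conc 0.685969712883117 deg -18.168560994619174
[0.6 0.  0.  0.  0.  0.9 1.  1.  1.  0.3 0.  0.  0.  0.2 1.  1.  1.  1.
 0.  0.  0.  0.  0.  1.  0.9 0.9 1.  0.  0.  0.  0.  0.  0.5 1.  1.  1. ]
hi 198 of 442 conc 0.695252935825124 deg -18.14658168250389
[0.4 0.  0.  0.  0.  0.9 1.  1.  1.  0.2 0.  0.  0.  0.  1.  1.  1.  1.
 0.1 0.  0.  0.  0.  0.9 1.  1.  1.  0.1 0.  0.  0.  0.  0.8 1.  1.  1. ]
```

View pics/w3z.png

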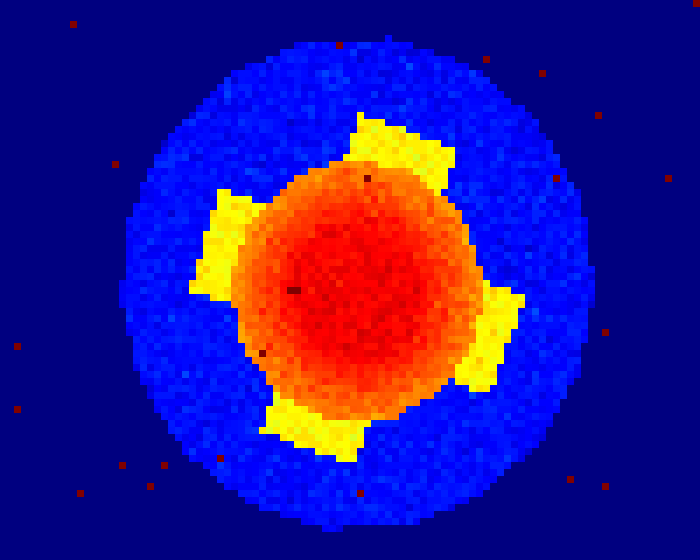

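The depth map shows four clear teeth at −18° (mod 90°), agreeing across three assumed centres. The wheel's axes must therefore end at +27° mod 90°. Next is the wheel.

```bash
python3 - <<'E'
from h import *
from plant import *
pi=np.pi
# tooth-only centre + collar circle from w3
cc=np.load("pics/w3.npz");W=cloud(cc,cc["d"]);Z=W[...,2];r=np.hypot(W[...,0]-.5351,W[...,1]-.0021)
q=W[(r<.018)&(abs(Z-.110)<.0025)];print("teeth minAreaRect",cv2.minAreaRect((q[:,:2]*1000).astype(np.float32)),np.median(q[:,2]))
q=W[(r<.03)&(abs(Z-.090)<.003)];print("collar circ",cv2.minEnclosingCircle((q[:,:2]*1000).astype(np.float32)))
bot.goto([.4985,-.304-.085,.16],[pi,0,pi/2]); bot.wait(.1)
c,p,d=wsnap("w4"); W=cloud(c,d);Z=W[...,2]
r=np.hypot(W[...,0]-.4985,W[...,1]+.304)
m=(r<.04)&(Z>.067)&(Z<.078); q=W[m]
print(bot.get_obs()['time'],m.sum(),q.mean(0),np.median(q[:,2]));R=cv2.minAreaRect((q[:,:2]*1000).astype(np.float32));print(R)
m=(r<.08)&(Z>.019)&(Z<.030)&(r>.05);print("rim",cv2.minEnclosingCircle((W[m][:,:2]*1000).astype(np.float32)),np.median(W[m][:,2]))
u=proj(c,[.4985,-.304,.05]).astype(int);print(u)
k=p[max(0,u[1]-100):u[1]+100,u[0]-120:u[0]+120];cv2.imwrite("pics/w4c.png",cv2.resize(k,None,fx=3,fy=3)[:,:,::-1])
E
```

```text
teeth minAreaRect ((534.7853393554688, 1.6653366088867188), (30.329721450805664, 30.080352783203125), 27.693389892578125) 0.11039825509287346
collar circ ((535.0879516601562, 1.466795802116394), 26.92366600036621)
14.625 1610 [ 0.49866765 -0.30626114  0.07230068] 0.07236765326363515
((498.6726989746094, -306.6354064941406), (33.86283493041992, 33.974483489990234), 68.9178466796875)
rim ((498.8911437988281, -306.5351867675781), 68.68167114257812) 0.024340443608893488
[253 108]
```

View pics/w4c.png

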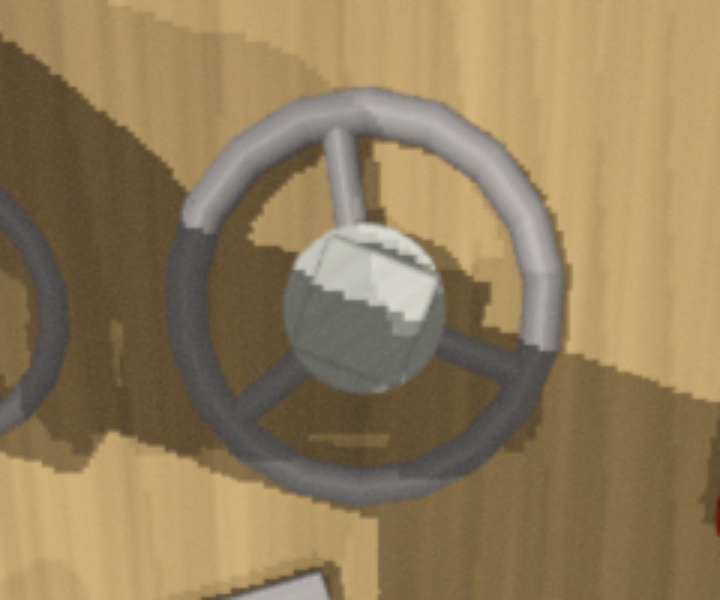

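The boss measures 33.9 × 34.0 mm at −21.1°, its top is at z = 0.0723, and the rim is 137 mm across, all as described. I'll grasp it and take it above the screw.

```bash
python3 - <<'E'
from h import *
from plant import *
pi=np.pi; D=np.radians
print([np.round(ik(*a),2) for a in (([.4988,-.3066,.05],[pi,0,D(68.9)]),([.535,.0018,.14],[pi,0,D(117)]),([.535,.0018,.14],[pi,0,D(27)]))])
R=[pi,0,D(68.9)]; w=[.4988,-.3066]
effector.gripper_to(.09)
bot.goto([*w,.16],R)
bot.move_l([*w,.09],R,vel=.15)
print(bot.move_l([*w,.042],vel=.06,max_force=8))
effector.gripper_to(.02,f_grip=40)
o=bot.get_obs();print(o['opening'],o['wrist_force'],o['time'],o['tcp_pos'])
bot.move_l([*w,.10],vel=.1)
bot.wait(.2);o=bot.get_obs();print(o['opening'],o['wrist_force'],o['ft_torque'])
bot.move_l([*w,.24],vel=.2)
bot.goto([.535,.0018,.22],[pi,0,D(117)])
bot.wait(.2)
o=bot.get_obs();print(o['opening'],o['time'],o['tcp_pos'],np.degrees(o['ee_rot']),o['wrist_force'],o['ft_torque'],o['qpos'])
wsnap("w5")
for n in("scene",):
    p,d=snapshot(n);c=get_calibration(n);cv2.imwrite("pics/s5.png",cv2.resize(p[120:280,190:350],None,fx=3.5,fy=3.5)[:,:,::-1]);np.savez("pics/s5.npz",p=p,d=d,**c)
E
```

```text
[array([ 0.92,  0.66, -0.56,  1.85,  0.48,  0.78, -0.27]), array([ 0.62,  0.54, -0.88,  1.91,  0.52,  0.94, -0.04]), array([ 0.38,  0.44, -0.56,  1.92,  0.3 ,  0.86, -1.43])]
False
0.03369165902586671 [-0.1988336   0.54271173  1.15310088] 18.1083 [ 0.49874973 -0.3065837   0.04197796]
0.0339271960710906 [-0.64871475  0.62372337 -3.58542046] [-0.06875128 -0.06557157  0.00521598]
0.033781566793940974 21.275 [5.35232915e-01 1.22713517e-04 2.19905287e-01] [-1.79985457e+02  1.83827545e-02  1.16823524e+02] [ 0.16147892 -0.51194434 -3.76294677] [-0.01751295 -0.11308945 -0.01544168] [ 0.68593162  0.44315871 -0.94876207  1.83409643  0.40790584  1.07451134
  0.05115166]
```

View pics/w5.png

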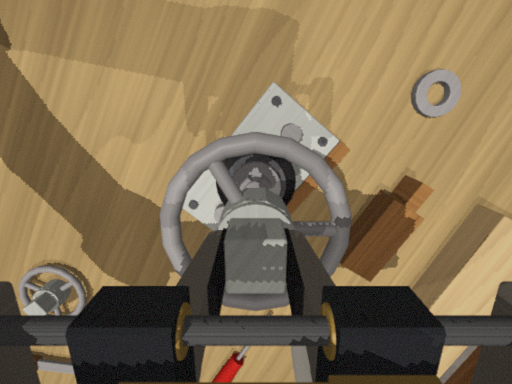

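View pics/s5.png

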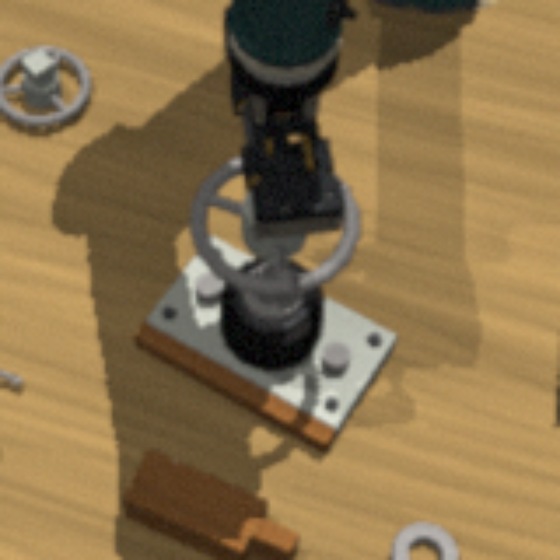

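The wheel is held by its boss (opening 33.8 mm) and stays level. The TCP's y reads 1.7 mm short of the target, so I'll check whether it has settled before lowering.

```bash
python3 - <<'E'
from h import *
from plant import *
pi=np.pi; D=np.radians
def s(t):
    o=bot.get_obs();print(t,round(o['time'],2),np.round(o['tcp_pos'],4),np.degrees(o['ee_rot']).round(2),o['wrist_force'].round(2) if hasattr(o['wrist_force'],'round') else o['wrist_force'])
s("a");bot.move_l([.535,.0018,.190],[pi,0,D(117)],vel=.08);bot.wait(.2);s("b")
# rim of held wheel from this view
c,p,d=wsnap("w6");W=cloud(c,d);Z=W[...,2]
r=np.hypot(W[...,0]-.535,W[...,1]-.0018);m=(r>.057)&(r<.078)&(Z>.155)&(Z<.180);q=W[m]
A=np.c_[2*q[:,:2],np.ones(len(q))];f=np.linalg.lstsq(A,(q[:,:2]**2).sum(1),rcond=None)[0];print(m.sum(),"rim fit",f[:2],np.sqrt(f[2]+f[0]**2+f[1]**2),q[:,2].max())
E
```

```text
a 21.38 [0.5352 0.0008 0.22  ] [-1.8000e+02  1.0000e-02  1.1689e+02] [-0.07 -0.17 -4.65]
b 22.1 [0.5353 0.0019 0.1904] [1.7996e+02 2.0000e-02 1.1701e+02] [ 0.7   0.47 -3.43]
6567 rim fit [0.53480303 0.00308282] 0.06195995467685411 0.17588241081950004
```

```bash
python3 - <<'E'
from h import *
from plant import *
pi=np.pi; D=np.radians
def s(t):
    o=bot.get_obs();print(t,round(o['time'],2),np.round(o['tcp_pos'],4),np.degrees(o['ee_rot']).round(2),np.round(o['wrist_force'],2),np.round(o['ft_torque'],3))
print(bot.move_l([.535,.0018,.158],vel=.06,max_force=8));s("a")
print(bot.move_l([.535,.0018,.145],vel=.02,max_force=8));s("b")
E
```

```text
False
a 22.83 [0.5351 0.002  0.1579] [ 1.8000e+02 -2.0000e-02  1.1701e+02] [ 0.65 -0.28 -3.75] [-0.049 -0.126 -0.015]
False
b 23.63 [0.5351 0.0019 0.145 ] [179.99  -0.   117.  ] [-0.16 -0.8  -4.88] [-0.066 -0.172 -0.01 ]
```

It passed 0.152 m, the out-of-mesh stop, with no added force, so the teeth have meshed. Sliding it home.

```bash
python3 - <<'E'
from h import *
from plant import *
pi=np.pi; D=np.radians
def s(t):
    o=bot.get_obs();print(t,round(o['time'],2),np.round(o['tcp_pos'],4),np.degrees(o['ee_rot']).round(2),np.round(o['wrist_force'],2),np.round(o['ft_torque'],3),o['opening'])
print(bot.move_l([.535,.0018,.136],vel=.03,max_force=8));s("a")
print(bot.move_l([.535,.0018,.129],vel=.012,max_force=6));s("b")
E
```

```text
False
a 24.08 [0.5349 0.0019 0.1358] [-1.7998e+02 -2.0000e-02  1.1701e+02] [ 0.2   0.46 -3.81] [-0.012 -0.109  0.024] 0.03352153289695089
True
b 24.55 [0.5351 0.0018 0.131 ] [1.80e+02 1.00e-02 1.17e+02] [0.12 0.96 5.02] [-0.074 -0.157 -0.002] 0.03380641793810324
```

Contact came at TCP z = 0.131, where 0.132 is expected for fully home. Releasing and checking.

```bash
python3 - <<'E'
from h import *
from plant import *
pi=np.pi; D=np.radians
effector.gripper_to(.07); o=bot.get_obs(); print(o['opening'],o['time'],o['wrist_force'])
bot.move_l([.535,.0018,.25],vel=.15)
bot.goto([.535,.0018-.085,.26],[pi,0,pi/2]); bot.wait(.3)
c,p,d=wsnap("w7"); W=cloud(c,d);Z=W[...,2]
r=np.hypot(W[...,0]-.535,W[...,1]-.0018)
m=(r<.03)&(Z>.155)&(Z<.175);q=W[m];print(m.sum(),np.median(Z[m]),cv2.minAreaRect((q[:,:2]*1000).astype(np.float32)))
A=np.c_[q[:,:2]-q[:,:2].mean(0),np.ones(len(q))];print("tilt",np.linalg.lstsq(A,q[:,2],rcond=None)[0])
m=(r<.08)&(Z>.109)&(Z<.122)&(r>.05);q=W[m];print("rim",cv2.minEnclosingCircle((q[:,:2]*1000).astype(np.float32)),np.percentile(q[:,2],98))
A=np.c_[q[:,:2]-q[:,:2].mean(0),np.ones(len(q))];print("tilt",np.linalg.lstsq(A,q[:,2],rcond=None)[0])
for n in("scene","top"):
    p,d=snapshot(n);cv2.imwrite(f"pics/{n}7.png",p[:,:,::-1])
o=bot.get_obs();print(o['time'])
E
```

```text
0.06987643793914847 25.2333 [ 0.02337918 -1.11185496  0.38142158]
1519 0.16233759896842345 ((535.6063232421875, 1.534627914428711), (34.07305145263672, 33.947265625), 26.919593811035156)
tilt [-0.00049085 -0.0018087   0.16228955]
rim ((535.66162109375, 1.411440372467041), 68.65483093261719) 0.11649671897845322
tilt [ 0.00085756 -0.00053294  0.11398228]
27.0667
```

View pics/w7.png

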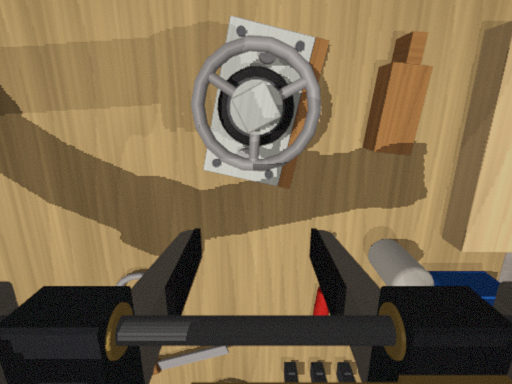

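View pics/scene7.png

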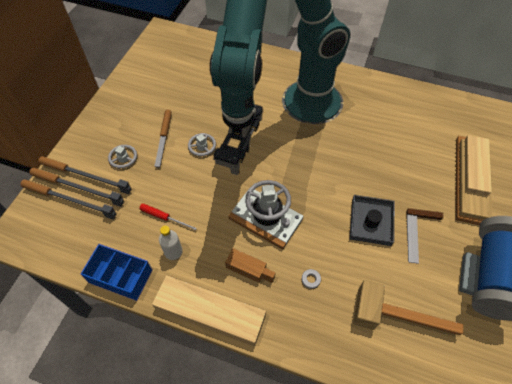

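The wheel (wrist view, pixel (256,105)) sits level on the screw: boss top at z = 0.1623 (0.162 is home), tilt under 0.002 rad, centre about 0.7 mm from the axis. The cap is in the tray at scene pixel (373,218), and the bystanders are where they started. Handing in.

```bash
python3 - <<'E'
from plant import *
print(hand_in()); print(bot.get_obs()['time'])
E
```

```text
the job is handed in; nothing more can be done
None
the job is handed in; nothing more can be done
```

The cap is in the tray and the handwheel is fully home on the screw, released, and the job is handed in; no verdict was reported. The last clock reading was 27 s of the 72 s allowed.

- **Cap:** I lifted it off the screw and set it down near the middle of the tray. The last scene picture still shows it there.
- **Handwheel:** I measured the screw's teeth at −18° by depth and turned the wheel so its teeth met the gaps (axes at 27°). It went on at the first try, so no rocking was needed, and the lowering stopped on an upward force change of about 9 N on the tool.
- **Last checks:**
  - The wheel's boss top is at z = 0.1623 m, against 0.162 m when home.
  - Its tilt is under 0.002 rad and its centre is about 0.7 mm from the measured axis.
  - The gripper is clear of everything.
- **Bystanders:** I saw none of them moved in the last scene picture; I compared them by eye and did not measure them.
- **Disagreements:**
  - The arm read 1.7 mm off in y just after the carry and settled before I lowered the wheel.
  - A rough fit of the held wheel's rim, only partly visible, gave y about 1.3 mm off. I put that down to the one-sided view, and the final fit supports this.

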